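# Hold a loupe at focal height over a weld

## Robot

A 6-joint arm with a two-finger parallel gripper is mounted at the origin on a cart in front of the work surface, level with it; the furniture and walls round the work are solid. World frame = base frame: x ahead of the robot, y to its left, z up, the work surface at z = 0. Lengths are in mm, angles in rad, forces in N, time in s.
With the tool pointing down it reaches from about 350 to 775 mm from the base axis. Payload 7.3 kg.
Tool frame: the origin (TCP) lies at the very end of the fingers, on their centre line; the grasp point (between the pads) lies 19 mm behind it (bot.grip_point_offset is the distance from the TCP to the grasp point, in mm); z points along the fingers, y is the line along which they close (so a half turn about z gives the same grasp; the last joint's range is limited). The gripper opens to 92 mm and grips with 3 to 60 N. Pads are 19 mm wide; open, the fingers measure 130 mm over their backs; the gripper's body (75 mm by 190 mm) begins 47 mm behind the grasp point.
Start: joints at [-1.43, 0.342, 1.524, -0, 1.275, -0.146], TCP at [148.536, -503.569, 226.741] pointing down, gripper open.
Joint ranges: [-2.53, 2.53], [-0.77, 2.02], [0.04, 2.7], [-1, 4.14], [0.28, 2.66], [-3.11, 3.11]. Speed limits (rad/s): [2.57, 2.57, 3.14, 3.14, 3.14, 3.14].

## Interface

Orientations are given as [roll, pitch, yaw] about the fixed x, y, z axes, in that order (R = Rz(yaw) Ry(pitch) Rx(roll)).
In Python, from plant import bot gives the robot as it stands. The module is installed in compiled form; this text tells all that it offers.
- The arm moves only by the shell command python3 -m jog 'ROWS' [OPENING]. ROWS is JSON, a list of rows, each a list of 6 numbers: the shift along the tool's x, y, z in mm, then the turn, a rotation vector about the tool's x, y, z in rad. In form: [[dx, dy, dz, rx, ry, rz], ...]. A call has 1 to 12 rows; each row shifts and turns the commanded pose from where the row before left it, along the tool's axes as they then stand; what a row does not reach is not made up. A row lasts 1/10 s, in which the tool goes at most 50 mm and 8.59 degrees, less where a joint would pass 70% of its speed; a pose out of reach is approached as far as the arm can. A call with a gripper value outside its range is refused whole. OPENING is the opening in per cent of the stroke, from 0 (shut) to 100 (fully open), set as the call begins (- or left out, the last holds). The fingers move at their own pace and stop on an object; the grip force is fixed at half the most. Time passes only in rows, so rows that do not move let the fingers close. It gives the time, the measured TCP pose, the force, the opening and the grip force at its end, in the units of the state.
- bot.get_obs(): the state, without advancing time (a new reading comes with each control period).
- bot.capture(name): name is "side" or "top"; returns the picture (384x512x3 uint8, red, green, blue); there is no depth.
- bot.camera_model(name): a dict with "fx", "fy", "cx", "cy" (pixels), "dist_coeffs" ([k1, k2, p1, p2, k3] as OpenCV has them; the pictures are not rectified), "position" and "orientation" of the camera in the world. Camera axes: x right, y down, z forward; pixel columns grow to the right and rows downward; lengths in mm; the calibration is good to about 2 mm. A picture is of the moment at which its call begins. camera_model takes no time and is no camera call.
- bot.close_job(): hands the job in; it is judged then, once.
Trained networks look in the newest picture that a camera, given by its name, has taken for a name from the list of things; names that differ only in an ending like _2 or _b are one class to them, and where a whole thing is asked for, a point or a joint stands for the part that bears it (a point fixed in the world has none). Each returns a list of dicts, best first, with "p" (0 to 1); they miss things now and then, are a little off and sometimes report something else, mostly with a low value. They report only what shows in the picture. A call takes as long as a camera call.
- bot.outline_of(target, camera): "mask" (384x512 bool, what is visible of it) and "pixel" ([column, row] in pixels, amid what is visible of it).
The state is a dict: "time": time; "joint_positions": joint angles; "dq": joint speeds; "tau": joint torques, N m; "tool_pos": TCP position; "tcp_rot": TCP orientation; "contact_force": force on the tool from outside, world axes, zero at the start; "moment": the same for the moment, N m; "grip_width": finger opening in mm; "finger_force": force on a finger pad.
Only numpy, scipy, OpenCV 4.12 (cv2) and the standard library are available. Lean on these libraries where they do the work, as an engineer would, in place of code of your own. Each camera call takes 0.05 s, during which the arm holds its last target. There are 200 camera calls.

## Task

Lay the narrow flat bar across the jig's two notched supports so that it lies flat in both notches with an end sticking out beyond each support, and let go of it. Then pick up the loupe by its handle and hold it level in the air, its lens centred over the chalk ring on the weld and at the height of the gauge-post pointer's tip; finish while still holding it there, without resting it on anything. Do not shift the pointer or the other things on the table.

Things in the scene. Friction and masses are not known exactly. Their poses are not given: they have to be found in the camera images.
- jig: fixed weld inspection jig; origin on the table top, x away from the robot at yaw 0, z up. Base plate 8 mm thick, x -100 to 135, y -131 to 131 mm. Welded test plate fixed on it, 150 (x) by 100 mm, centred at x -10 mm, top 12 mm above the table, bead about 2 mm more. Two notched supports at x 55, y +95 and -95 mm. Gauge post, radius 5 mm, 188 mm high, at x 115, y 118 mm
- notch_left (a point): middle of the notch floor of the jig's +y support, 24 mm above the table. The notch is open upward and along the jig's y, 34 mm wide along the jig's x, its two lips rise to 35 mm above the table; the support is 24 mm long along y. A bar laid in both notches runs along the jig's y across the test plate
- notch_right (a point): the same for the support on the jig's -y side, 190 mm from the other
- pointer_tip (a point): tip of the conical pointer on the collar that sits on the gauge post, at jig x = 115, y = 96 mm; the tip is level with the middle of the 16 mm high collar. Its height above the table, 105 to 155 mm, marks the focal height for the lens. The collar is held only by friction
- chalk_ring: white chalk ring, 28 mm across, drawn on the test plate round the spot of the weld to inspect; flat and fixed, origin at its centre, about 12.5 mm above the table
- bar: retaining bar, a plain brown-primed flat bar 25 mm wide, 250 mm long, 8 mm thick, 0.39 kg, lying flat on the table. Origin at the centre of its underside, y along its length, z up
- loupe: loupe lying flat, 0.16 kg: black straight handle 110 mm long (x -55 to 55), 18 mm wide, 22 mm high; beyond its +x end a round steel lens frame, 76 mm across, 16 mm high, centred at x 100 mm. Origin under the middle of the handle, on its underside; x towards the lens, z up (vertical when level). Balances 15 to 30 mm from the handle's middle towards the lens
- lens (a point): centre of the loupe's lens: in the loupe's frame x = 100, y = 0, z = 8 mm
- pliers: pliers lying flat, 178x54x12 mm, behind the jig; bystander, to be left alone
- gas_cup: small upright ceramic torch cup, 17 mm wide, 48 mm high, left of and behind the jig; bystander, to be left alone
- angle_offcut: off-cut of angle iron, 85x40x40 mm, behind the jig on the right; bystander, to be left alone
- hex_nut: steel hexagon nut lying flat, 27 mm wide, 12 mm high, in front of the jig on the right; bystander, to be left alone

How it is judged:
By the outcome, as a careful person would: the job done as asked, in the order asked, and still so for the second after the job is handed in, while the arm keeps its last pose, push and grip.
It also fails if it takes over 58 s, if anything falls off the work surface, if the arm or the gripper's body presses on something with over 40 N, if the wrist force passes 120 N, or if a joint passes its speed limit or range.

## Working session

There is one attempt and no reset: what is moved stays moved. The work goes in short steps, Python scripts to look and compute and a shell command to move; the robot and the scene stay as the last step left them, time stands still between calls to the robot, and variables do not carry over. Pictures are saved under pics/ and viewed, at most 10 in all, crops included, and the job is handed in when it is done.

```bash
mkdir -p pics; cat > h.py <<'E'
import numpy as np, cv2
from plant import bot
from scipy.spatial.transform import Rotation as R
def cam(n):
    m=bot.camera_model(n)
    K=np.array([[m['fx'],0,m['cx']],[0,m['fy'],m['cy']],[0,0,1.]])
    o=np.array(m['orientation'],float)
    Rm=o if o.shape==(3,3) else R.from_euler('xyz',o).as_matrix()
    return K,np.array(m['dist_coeffs'],float),np.array(m['position'],float),Rm
def ray(n,px):
    K,d,p,Rm=cam(n)
    u=cv2.undistortPoints(np.array(px,float).reshape(-1,1,2),K,d).reshape(-1,2)
    return p,np.c_[u,np.ones(len(u))]@Rm.T
def onz(n,px,z):
    p,r=ray(n,px); return p+r*((z-p[2])/r[:,2])[:,None]
def proj(n,P):
    K,d,p,Rm=cam(n)
    return cv2.projectPoints(np.array(P,float).reshape(-1,3),cv2.Rodrigues(Rm.T)[0],-Rm.T@p,K,d)[0].reshape(-1,2)
def save(n,f):
    im=bot.capture(n); cv2.imwrite('pics/'+f,im[:,:,::-1]); return im
E
python3 - <<'E'
from h import *
np.set_printoptions(precision=1,suppress=True)
for n in('top','side'):
    print(n,bot.camera_model(n)); save(n,n+'0.png')
    for t in 'jig notch_left notch_right pointer_tip chalk_ring bar loupe lens pliers gas_cup angle_offcut hex_nut'.split():
        for o in bot.outline_of(t,n)[:2]:
            m=o['mask']; r=cv2.minAreaRect(np.argwhere(m)[:,::-1].astype(np.float32)) if m.any() else None
            print(t,round(o['p'],2),np.array(o['pixel']),m.sum(),r and [np.round(r[0],1),np.round(r[1],1),round(r[2],1)], onz(n,o['pixel'],0)[0])
print(bot.get_obs())
E
```

```text
top {'fx': 474.1747327785608, 'fy': 474.1747327785608, 'cx': 252.78335019040549, 'cy': 194.57067379755088, 'dist_coeffs': array([-0.1,  0. ,  0. ,  0. ,  0. ]), 'position': array([ 488. ,   21.8, 1316. ]), 'orientation': array([-3.1, -0. , -1.5])}
jig 0.68 [256.8 201.7] 8071 [array([258.3, 199.3]), array([96.8, 90.8]), 5.1] [559.3   7.3   0. ]
jig 0.4 [163.  149.7] 38 [array([159.8, 151.2]), array([7.1, 4.9]), 45.0] [700.  274.3   0. ]
notch_left 0.76 [258.8 202.2] 8080 [array([257.1, 199.4]), array([99. , 90.5]), 6.9] [558.    1.7   0. ]
notch_right 0.77 [256.9 202.9] 8057 [array([257.7, 199.5]), array([95.9, 91.1]), 5.4] [556.    6.9   0. ]
bar 0.85 [375.3 215. ] 777 [array([371.9, 217.1]), array([88.4, 10.3]), 2.8] [ 529.  -325.6    0. ]
loupe 0.94 [138.7 197. ] 933 [array([140.5, 214.5]), array([69., 27.]), 90.0] [565.2 338.1   0. ]
lens 0.65 [255.1 204.5] 8036 [array([257.7, 199.5]), array([96.2, 90.8]), 5.5] [551.4  11.8   0. ]
lens 0.59 [136.1 200.2] 904 [array([140.5, 214.5]), array([69., 27.]), 90.0] [556.  345.2   0. ]
pliers 0.75 [256.6 115.3] 525 [array([256.5, 122. ]), a
[... 1410 characters left out ...]
]
gas_cup 0.46 [292.6 141.5] 54 [array([291. , 140.5]), array([11.,  4.]), 90.0] [696.7 297.7   0. ]
angle_offcut 0.77 [272.1 318.8] 605 [array([272.7, 315.4]), array([17.6, 39.1]), 9.5] [ 682.8 -294.4    0. ]
hex_nut 0.61 [174.2 261.1] 67 [array([176., 261.]), array([8., 8.]), 90.0] [ 410.2 -174.9    0. ]
{'time': 1.3, 'joint_positions': array([-1.4,  0.3,  1.5, -0. ,  1.3, -0.1]), 'dq': array([ 0., -0.,  0.,  0., -0., -0.]), 'tau': array([ -0. , -43.1, -24.4,   0.1,   0. ,   0. ]), 'tool_pos': array([ 148.6, -503.6,  226.7]), 'tcp_rot': array([3.1, 0. , 0.3]), 'contact_force': array([ 0.2, -0.5, -0.9]), 'moment': array([0. , 0.1, 0. ]), 'finger_force': 0.0, 'grip_width': 91.59384349176266}
```

```bash
python3 - <<'E'
import cv2
a=cv2.imread('pics/top0.png')[140:270,200:320]; cv2.imwrite('pics/topc.png',cv2.resize(a,None,fx=4.6,fy=4.6,interpolation=cv2.INTER_CUBIC))
b=cv2.imread('pics/side0.png')[110:270,150:350]; cv2.imwrite('pics/sidec.png',cv2.resize(b,None,fx=3.75,fy=3.75,interpolation=cv2.INTER_CUBIC))
E
```

```text
(no output)
```

View pics/top0.png

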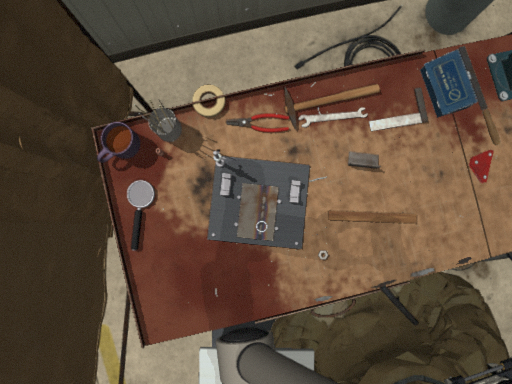

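View pics/topc.png

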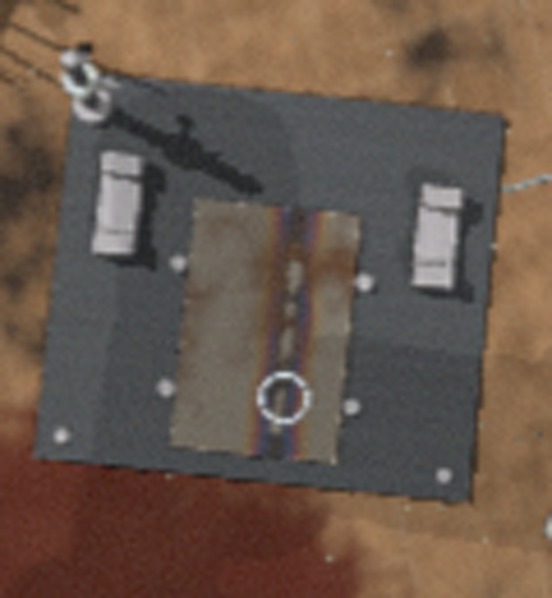

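View pics/sidec.png

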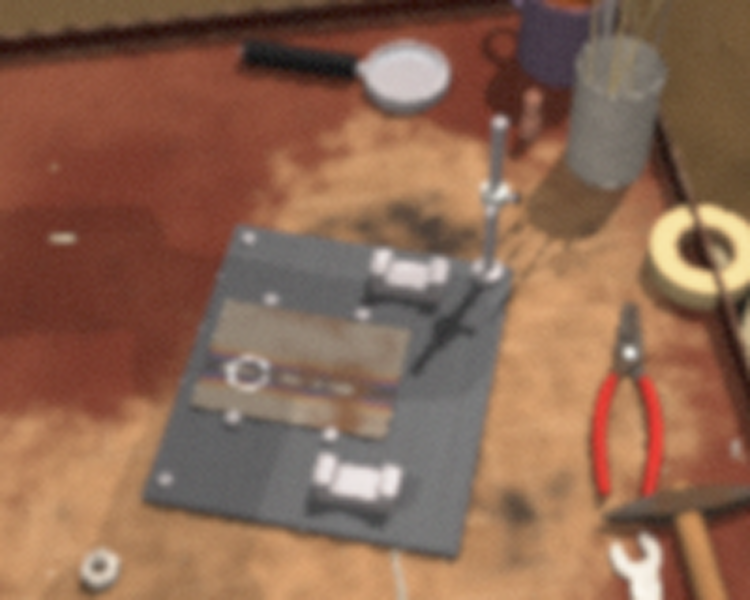

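```bash
cat > fit.py <<'E'
from h import *
from scipy.optimize import least_squares
np.set_printoptions(precision=1,suppress=True)
J=np.array([[135,-131,8],[-100,-131,8],[-100,131,8],[55,95,24],[55,-95,24]],float)
T=np.array([[503,118],[470,502],[35,458],[118,205],[437,236]])/4.6+[200,140]
JS=np.array([[135,131,8],[135,-131,8],[-100,-131,8],[-100,131,8],[55,95,24],[55,-95,24]],float)
S=np.array([[510,268],[458,555],[145,498],[240,228],[409,274],[357,484]])/3.75+[150,110]
def w(q,P): 
    c,s=np.cos(q[2]),np.sin(q[2]); return np.array(P)@np.array([[c,s,0],[-s,c,0],[0,0,1]])+[q[0],q[1],0]
def f(q): return np.r_[(proj('top',w(q,J))-T).ravel(),(proj('side',w(q,JS))-S).ravel()]
r=least_squares(f,[550,8,0],loss='soft_l1'); q=r.x
if __name__=='__main__':
    print('jig',q,np.degrees(q[2])); print(f(q).reshape(-1,2))
    for n,px in(('top',np.array([284,398])/4.6+[200,140]),('side',np.array([247,372])/3.75+[150,110])): print('ring',n,onz(n,px,12.5))
    print('slots',w(q,[[55,95,24],[55,-95,24],[55,0,24]]))
    for z in(105,115,125,135,145,155): print(z,(proj('side',w(q,[[115,118,z],[115,96,z]]))-[150,110])*3.75)
    print('bar',onz('top',[[371.9,217.1]],8),onz('side',[[205.2,323.1]],4),onz('top',[[329,216],[416.5,219]],8))
    print('loupe lens',onz('top',[[140.5,194]],16),'end',onz('top',[[136,249]],15))
E
python3 fit.py
python3 - <<'E'
import cv2
a=cv2.imread('pics/side0.png'); cv2.imwrite('pics/side_b.png',cv2.resize(a,None,fx=1.5,fy=1.5))
b=cv2.imread('pics/top0.png')[160:270,90:190]; cv2.imwrite('pics/lp.png',cv2.resize(b,None,fx=5,fy=5,interpolation=2))
E
```

```text
jig [542.4   2.2  -0.1] -4.435009946182076
[[ 0.7 -1.5]
 [ 0.2 -0.7]
 [ 0.  -0.5]
 [ 0.4 -0.5]
 [ 0.2 -0.4]
 [ 0.4 -0.7]
 [-0.4  0.2]
 [-2.1 -0.2]
 [-1.8 -1.5]
 [-0.6 -0.3]
 [-0.3 -0.9]]
ring top [[490.7  -7.6  12.5]]
ring side [[493.1  -7.5  12.5]]
slots [[604.6  92.6  24. ]
 [589.9 -96.8  24. ]
 [597.3  -2.1  24. ]]
105 [[491.  196.5]
 [486.4 218.6]]
115 [[491.7 187.7]
 [487.1 209.9]]
125 [[492.4 178.9]
 [487.8 201.2]]
135 [[493.1 169.9]
 [488.5 192.2]]
145 [[493.9 160.8]
 [489.2 183.2]]
155 [[494.6 151.5]
 [489.9 174. ]]
bar [[ 522.7 -313.9    8. ]] [[ 525.  -325.1    4. ]] [[ 523.5 -193.4    8. ]
 [ 519.6 -441.8    8. ]]
loupe lens [[572.6 329.6  16. ]] end [[420.7 337.2  15. ]]
```

View pics/side_b.png

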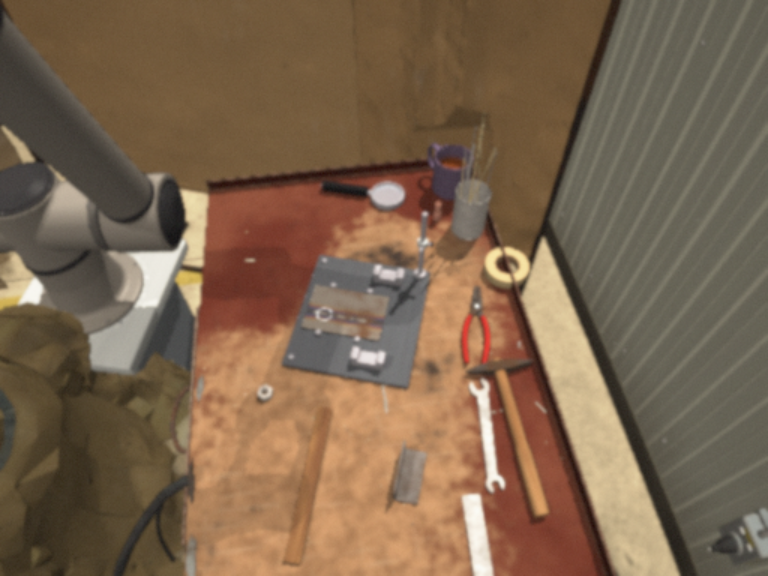

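View pics/lp.png

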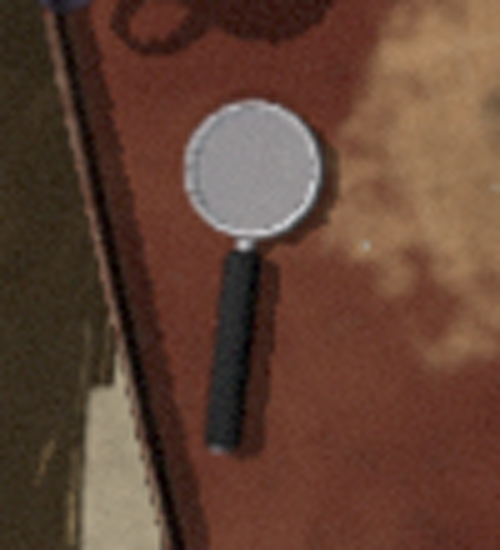

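```bash
python3 - <<'E'
from h import *
np.set_printoptions(precision=1,suppress=True)
def tri(a,b):
    p,r=ray('top',[a]);s,t=ray('side',[b]); r=r[0];t=t[0]
    k=np.linalg.lstsq(np.c_[r,-t],s-p,rcond=None)[0]; return p+k[0]*r,s+k[1]*t
print('corner',tri([150,115],[365,157]))
print('cal table corner',tri([93,128],[285,110]))
print('tbl edge',onz('top',[[93,128],[111,230],[145,345]],0))
for z in (0,-400,-800):print(z,onz('top',[[107,240],[125,384]],z).tolist(),onz('side',[[365,157]],z))
print('loupe',onz('top',[[140.6,193.6],[139,210],[136.6,230],[134.4,250]],16))
E
```

```text
corner (array([ 824.2,  339.3, -105.7]), array([959.5, 327.3, -76.4]))
cal table corner (array([751.8, 466.3,  38.4]), array([660.4, 440.5,  10.5]))
tbl edge [[759.7 479.6   0. ]
 [470.9 413.8   0. ]
 [153.7 309.2   0. ]]
0 [[442.57558492268925, 424.2433414385072, 0.0], [40.66058958469381, 364.49268971121427, 0.0]] [[936.7 257.    0. ]]
-400 [[428.77201474727184, 546.5679042525334, -400.0], [-95.3016546667294, 468.6565457219398, -400.0]] [[1056.1  625.5 -400. ]]
-800 [[414.96844457185443, 668.8924670665596, -800.0], [-231.26389891815268, 572.8204017326652, -800.0]] [[1175.5  994.1 -800. ]]
loupe [[573.8 329.3  16. ]
 [528.3 332.1  16. ]
 [473.  336.9  16. ]
 [417.9 341.3  16. ]]
```

```bash
cat >> h.py <<'E'
def go(x,y,z,yaw,rows=True):
    o=bot.get_obs(); Rm=R.from_euler('xyz',o['tcp_rot']).as_matrix(); D=R.from_euler('xyz',[np.pi,0,yaw]).as_matrix()
    rv=R.from_matrix(Rm.T@D).as_rotvec(); d=np.array([x,y,z])-o['tool_pos']
    print('t',round(o['time'],2),'pos',np.round(o['tool_pos'],1),'rpy',np.round(o['tcp_rot'],3),'F',np.round(o['contact_force'],1),'w',round(o['grip_width'],1))
    print('rot first',np.round(rv,3),'then shift in new tool',np.round(D.T@d,1),'| shift in present tool',np.round(Rm.T@d,1))
E
python3 -c "
from h import *
go(523,-319,120,1.55)"
```

```text
t 1.3 pos [ 148.6 -503.6  226.7] rpy [3.141 0.    0.287] F [ 0.2 -0.5 -0.9] w 91.6
rot first [ 0.     0.    -1.263] then shift in new tool [192.3 370.5 106.7] | shift in present tool [411.4 -71.1 106.7]
```

```bash
python3 -m jog '[[0,0,0,0,0,-0.115],[0,0,0,0,0,-0.115],[0,0,0,0,0,-0.115],[0,0,0,0,0,-0.115],[0,0,0,0,0,-0.115],[0,0,0,0,0,-0.115],[0,0,0,0,0,-0.115],[0,0,0,0,0,-0.115],[0,0,0,0,0,-0.115],[0,0,0,0,0,-0.115],[0,0,0,0,0,-0.115],[0,0,0,0,0,0]]' 60
python3 -m jog '[[17,34,0,0,0,0],[17,34,0,0,0,0],[17,34,0,0,0,0],[17,34,0,0,0,0],[17,34,0,0,0,0],[17,34,0,0,0,0],[17,34,0,0,0,0],[17,34,5,0,0,0],[17,34,25,0,0,0],[17,34,25,0,0,0],[17,30,25,0,0,0],[5,0,25,0,0,0]]'
python3 -m jog '[[0,0,0,0,0,0],[0,0,0,0,0,0],[0,0,0,0,0,0]]'
python3 -c "
from h import *
go(523,-319,120,1.55)
im=save('top','t1.png')
for c in ('top','side'):
  if c=='side': save(c,'s1.png')
  for o in bot.outline_of('bar',c)[:1]:
    m=o['mask']; r=cv2.minAreaRect(np.argwhere(m)[:,::-1].astype(np.float32)); print(o['p'],m.sum(),r,onz(c,cv2.boxPoints(r),4).round())"
```

```text
time: 2.5
tool_pos: [148.5, -503.6, 226.7]
tcp_rot: [3.142, 0.0, 1.553]
contact_force: [0.2, 0.1, -0.3]
grip_width: 55.3
finger_force: 0.0
time: 3.7
tool_pos: [525.4, -316.5, 120.4]
tcp_rot: [3.14, 0.0, 1.552]
contact_force: [-0.7, -0.3, -0.4]
grip_width: 55.2
finger_force: 0.0
time: 4.0
tool_pos: [522.4, -319.9, 123.5]
tcp_rot: [3.139, 0.002, 1.55]
contact_force: [-0.0, -0.1, 0.3]
grip_width: 54.9
finger_force: 0.0
t 4.0 pos [ 522.4 -319.9  123.5] rpy [3.139e+00 2.000e-03 1.550e+00] F [-0.  -0.1  0.3] w 54.9
rot first [ 0.002  0.002 -0.   ] then shift in new tool [0.9 0.6 3.5] | shift in present tool [0.9 0.6 3.5]
0.6 490 ((354.98162841796875, 215.95924377441406), (54.236637115478516, 9.112713813781738), 2.2906100749969482) [[ 514. -191.    4.]
 [ 539. -191.    4.]
 [ 536. -344.    4.]
 [ 511. -344.    4.]]
0.96 736 ((205.2337646484375, 323.2247314453125), (12.278432846069336, 105.95989990234375), 12.26477336883545) [[ 508. -441.    4.]
 [ 512. -190.    4.]
 [ 544. -193.    4.]
 [ 536. -443.    4.]]
```

```bash
python3 -m jog '[[2,1,25,0,0,0],[0,0,25,0,0,0],[0,0,25,0,0,0],[0,0,20,0,0,0],[0,0,12,0,0,0],[0,0,6,0,0,0],[0,0,4,0,0,0],[0,0,2,0,0,0],[0,0,0,0,0,0],[0,0,0,0,0,0]]'
python3 -m jog '[[0,0,0,0,0,0],[0,0,0,0,0,0],[0,0,0,0,0,0],[0,0,0,0,0,0],[0,0,0,0,0,0],[0,0,0,0,0,0]]' 10
```

```text
time: 5.2
tool_pos: [523.5, -316.9, 3.5]
tcp_rot: [3.141, 0.001, 1.552]
contact_force: [-0.0, 0.3, -0.0]
grip_width: 55.1
finger_force: 0.0
time: 5.8
tool_pos: [523.3, -316.7, 2.8]
tcp_rot: [3.141, 0.0, 1.552]
contact_force: [0.5, 0.2, 1.2]
grip_width: 24.4
finger_force: 30.0
```

```bash
python3 -m jog '[[0,0,-5,0,0,0],[0,0,-20,0,0,0],[0,0,-30,0,0,0],[0,0,-30,0,0,0],[0,0,-30,0,0,0],[0,0,-20,0,0,0],[0,0,0,0,0,0],[0,0,0,0,0,0]]' 
python3 -c "
from h import *
go(597.3,-2.1,138,1.493)"
```

```text
time: 6.6
tool_pos: [522.7, -316.3, 136.9]
tcp_rot: [-3.141, -0.001, 1.552]
contact_force: [-0.9, -0.6, -4.7]
grip_width: 24.3
finger_force: 30.0
t 6.6 pos [ 522.7 -316.3  136.9] rpy [-3.141e+00 -1.000e-03  1.552e+00] F [-0.9 -0.6 -4.7] w 24.3
rot first [-0.001 -0.001  0.059] then shift in new tool [319.   50.   -1.1] | shift in present tool [315.5  68.7  -0.9]
```

```bash
python3 -m jog '[[0,0,0,0,0,0.03],[0,0,0,0,0,0.029],[30,5,0,0,0,0],[40,6,0,0,0,0],[40,6,0,0,0,0],[40,6,0,0,0,0],[40,6,0,0,0,0],[40,6,0,0,0,0],[40,6,0,0,0,0],[30,6,0,0,0,0],[14,2,0,0,0,0],[5,1,0,0,0,0]]'
python3 -m jog '[[0,0,20,0,0,0],[0,0,20,0,0,0],[0,0,15,0,0,0],[0,0,5,0,0,0],[0,0,0,0,0,0],[0,0,0,0,0,0]]'
python3 -c "
from h import *
go(597.3,-2.1,138,1.493)
save('top','t2.png');save('side','s2.png')
a=cv2.imread('pics/top0.png')
for n,s,e in(('t2',[200,320],[140,260]),('s2',[180,300],[130,260])):
    pass
t=cv2.imread('pics/t2.png')[140:250,190:330];s=cv2.imread('pics/s2.png')[140:270,180:320]
cv2.imwrite('pics/v2.png',np.hstack([cv2.resize(t,(400,314),interpolation=2),cv2.resize(s[:110],(400,314),interpolation=2)]))"
```

```text
time: 7.8
tool_pos: [597.4, -1.1, 136.5]
tcp_rot: [-3.139, 0.0, 1.495]
contact_force: [0.3, 0.2, -3.8]
grip_width: 24.6
finger_force: 30.0
time: 8.4
tool_pos: [598.3, -3.2, 78.3]
tcp_rot: [3.141, 0.0, 1.492]
contact_force: [0.4, 0.5, -3.8]
grip_width: 24.3
finger_force: 30.0
t 8.4 pos [598.3  -3.2  78.3] rpy [3.141 0.    1.492] F [ 0.4  0.5 -3.8] w 24.3
rot first [ 0.001  0.    -0.001] then shift in new tool [  1.1  -1.1 -59.7] | shift in present tool [  1.1  -1.  -59.7]
```

View pics/v2.png

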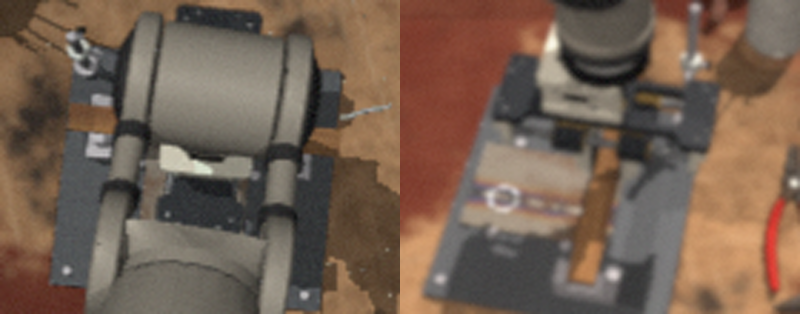

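```bash
python3 -m jog '[[1,-1,15,0,0,0],[0,0,15,0,0,0],[0,0,8,0,0,0],[0,0,3,0,0,0],[0,0,0,0,0,0],[0,0,0,0,0,0]]'
python3 -m jog '[[0,0,2,0,0,0],[0,0,2,0,0,0],[0,0,2,0,0,0],[0,0,0,0,0,0],[0,0,0,0,0,0]]'
```

```text
time: 9.1
tool_pos: [597.5, -1.5, 37.4]
tcp_rot: [3.14, 0.0, 1.493]
contact_force: [-0.6, -0.2, -3.8]
grip_width: 24.4
finger_force: 30.0
time: 9.6
tool_pos: [596.9, -1.5, 30.6]
tcp_rot: [-3.141, 0.0, 1.493]
contact_force: [0.2, -0.0, -4.2]
grip_width: 24.7
finger_force: 30.0
```

Below lip tops (bar underside ~28 < 35) without contact. Lower the rest.

```bash
python3 -m jog '[[0,0,1.5,0,0,0],[0,0,1.5,0,0,0],[0,0,0,0,0,0],[0,0,0,0,0,0]]'
python3 -m jog '[[0,0,0.7,0,0,0],[0,0,0,0,0,0],[0,0,0,0,0,0]]'
```

```text
time: 10.0
tool_pos: [596.9, -1.5, 27.6]
tcp_rot: [-3.141, 0.0, 1.493]
contact_force: [-0.1, -0.1, -4.2]
grip_width: 24.4
finger_force: 30.0
time: 10.3
tool_pos: [597.0, -1.5, 27.0]
tcp_rot: [3.142, 0.0, 1.493]
contact_force: [0.0, 0.1, -3.9]
grip_width: 24.2
finger_force: 30.0
```

```bash
python3 -m jog '[[0,0,0.7,0,0,0],[0,0,0,0,0,0],[0,0,0,0,0,0]]'
python3 -m jog '[[0,0,0,0,0,0],[0,0,0,0,0,0],[0,0,0,0,0,0],[0,0,0,0,0,0]]' 60
python3 -m jog '[[0,0,-5,0,0,0],[0,0,-20,0,0,0],[0,0,-40,0,0,0],[0,0,-40,0,0,0],[0,0,-40,0,0,0],[0,0,-40,0,0,0],[0,0,-30,0,0,0],[-30,-25,0,0,0,0],[-30,-25,0,0,0,0],[0,0,0,0,0,0],[0,0,0,0,0,0]]'
python3 -c "
from h import *
go(495,335.2,235,np.pi-0.077)"
```

```text
time: 10.6
tool_pos: [597.0, -1.5, 26.8]
tcp_rot: [3.141, 0.0, 1.493]
contact_force: [-2.1, 0.2, 2.8]
grip_width: 24.3
finger_force: 30.0
time: 11.0
tool_pos: [597.1, -1.5, 26.3]
tcp_rot: [3.141, 0.0, 1.493]
contact_force: [0.5, 0.6, -0.2]
grip_width: 51.5
finger_force: 0.0
time: 12.1
tool_pos: [542.3, -57.8, 242.0]
tcp_rot: [3.14, -0.0, 1.491]
contact_force: [0.2, 0.4, 0.1]
grip_width: 55.1
finger_force: 0.0
t 12.1 pos [542.3 -57.8 242. ] rpy [ 3.14  -0.     1.491] F [0.2 0.4 0.1] w 55.1
rot first [ 1.000e-03  1.000e-03 -1.573e+00] then shift in new tool [ 77.4 388.2   7. ] | shift in present tool [388.  -78.4   7. ]
```

```bash
python3 -m jog '[[30,-7,0,0,0,0],[38,-8,0,0,0,0],[38,-8,0,0,0,0],[38,-8,0,0,0,0],[38,-8,0,0,0,0],[38,-8,0,0,0,0],[38,-8,0,0,0,0],[38,-8,0,0,0,0],[38,-8,0,0,0,0],[30,-7,0,0,0,0],[24,0,0,0,0,0],[0,0,0,0,0,0]]' 50
python3 -m jog '[[0,0,0,0,0,-0.112],[0,0,0,0,0,-0.112],[0,0,0,0,0,-0.112],[0,0,0,0,0,-0.112],[0,0,0,0,0,-0.112],[0,0,0,0,0,-0.112],[0,0,0,0,0,-0.112],[0,0,0,0,0,-0.112],[0,0,0,0,0,-0.112],[0,0,0,0,0,-0.112],[0,0,0,0,0,-0.112],[0,0,0,0,0,-0.112]]'
python3 -m jog '[[0,0,0,0,0,-0.112],[0,0,0,0,0,-0.11],[0,0,0,0,0,0],[0,0,0,0,0,0]]'
python3 -c "
from h import *
np.set_printoptions(precision=1,suppress=True)
go(495,335.2,235,np.pi-0.077)
save('top','t3.png');save('side','s3.png')
t=cv2.imread('pics/t3.png')[120:250,190:330];s=cv2.imread('pics/s3.png')[140:270,180:320]
cv2.imwrite('pics/v3.png',np.hstack([cv2.resize(t,(400,371),interpolation=2),cv2.resize(s,(400,371),interpolation=2)]))
for n in('bar','loupe'):
  for c in('top','side'):
    for o in bot.outline_of(n,c)[:1]:
      r=cv2.minAreaRect(np.argwhere(o['mask'])[:,::-1].astype(np.float32)); print(n,c,o['p'],r)
      if n=='bar': print(onz(c,[r[0]],28))
"
```

```text
time: 13.3
tool_pos: [494.2, 339.6, 240.7]
tcp_rot: [-3.141, -0.001, 1.497]
contact_force: [0.6, -0.5, -0.4]
grip_width: 45.7
finger_force: 0.0
time: 14.5
tool_pos: [495.0, 335.5, 241.1]
tcp_rot: [-3.141, -0.0, 2.841]
contact_force: [-0.8, -0.6, 0.2]
grip_width: 46.3
finger_force: 0.0
time: 14.9
tool_pos: [495.0, 335.5, 241.2]
tcp_rot: [-3.141, -0.0, 3.056]
contact_force: [-0.1, 0.1, 0.8]
grip_width: 45.5
finger_force: 0.0
t 14.9 pos [495.  335.5 241.2] rpy [-3.1 -0.   3.1] F [-0.1  0.1  0.8] w 45.5
rot first [-0. -0. -0.] then shift in new tool [-0.1 -0.3  6.2] | shift in present tool [-0.1 -0.3  6.2]
bar top 0.72 ((259.7857360839844, 187.15679931640625), (91.6623764038086, 11.258058547973633), 6.952957630157471)
[[597.7   0.3  28. ]]
bar side 0.82 ((251.7647247314453, 210.44119262695312), (9.943961143493652, 76.15619659423828), 14.03624439239502)
[[597.5  -9.4  28. ]]
loupe top 0.74 ((140.0, 215.0), (68.0, 26.0), 90.0)
loupe side 0.92 ((240.39637756347656, 129.2277374267578), (57.40306091308594, 18.25933074951172), 2.6630005836486816)
```

View pics/v3.png

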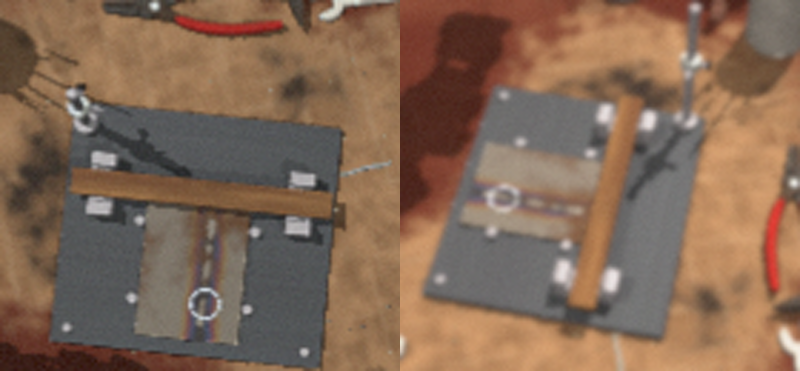

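```bash
python3 -m jog '[[0,0,30,0,0,0],[0,0,30,0,0,0],[0,0,30,0,0,0],[0,0,30,0,0,0],[0,0,20,0,0,0],[0,0,10,0,0,0],[0,0,0,0,0,0],[0,0,0,0,0,0]]'
python3 -m jog '[[0,0,10,0,0,0],[0,0,10,0,0,0],[0,0,10,0,0,0],[0,0,10,0,0,0],[0,0,5,0,0,0],[0,0,0,0,0,0],[0,0,0,0,0,0]]'
```

```text
time: 16.0
tool_pos: [495.5, 335.8, 92.2]
tcp_rot: [3.141, 0.001, 3.059]
contact_force: [-0.5, 0.3, 0.7]
grip_width: 46.2
finger_force: 0.0
time: 16.7
tool_pos: [495.0, 335.6, 46.3]
tcp_rot: [-3.142, 0.0, 3.059]
contact_force: [1.1, -0.9, 0.0]
grip_width: 46.1
finger_force: 0.0
```

```bash
python3 -m jog '[[0,0,10,0,0,0],[0,0,10,0,0,0],[0,0,0,0,0,0]]'
python3 -m jog '[[0,0,8,0,0,0],[0,0,7,0,0,0],[0,0,5,0,0,0],[0,0,3,0,0,0],[0,0,0,0,0,0],[0,0,0,0,0,0]]'
python3 -m jog '[[0,0,0,0,0,0],[0,0,0,0,0,0],[0,0,0,0,0,0],[0,0,0,0,0,0],[0,0,0,0,0,0],[0,0,0,0,0,0]]' 5
```

```text
time: 17.0
tool_pos: [493.8, 335.0, 24.4]
tcp_rot: [-3.14, -0.003, 3.059]
contact_force: [-0.3, -0.1, -0.6]
grip_width: 45.9
finger_force: 0.0
time: 17.6
tool_pos: [495.0, 335.6, 3.4]
tcp_rot: [3.142, 0.0, 3.059]
contact_force: [0.3, -0.5, -0.0]
grip_width: 45.8
finger_force: 0.0
time: 18.2
tool_pos: [495.0, 335.7, 3.4]
tcp_rot: [3.141, 0.0, 3.059]
contact_force: [-0.5, 0.8, 1.2]
grip_width: 17.7
finger_force: 30.0
```

```bash
python3 - <<'E'
from h import *
from fit import q,w
np.set_printoptions(precision=1,suppress=True)
s=np.mean([cv2.imread('pics/s0.png') if 0 else bot.capture('side')[:,:,::-1].astype(float) for _ in range(4)],0).clip(0,255).astype(np.uint8)
t=np.mean([cv2.imread('pics/top0.png').astype(float),cv2.imread('pics/t3.png').astype(float)],0).astype(np.uint8)
out=[]
for n,im,(x,y,W,H) in(('side',s,(262,132,40,58)),('top',t,(204,140,40,58))):
    k=10; a=cv2.resize(im[y:y+H,x:x+W],None,fx=k,fy=k,interpolation=cv2.INTER_CUBIC)
    for z in (8,105,115,125,135,145,155,188):
        for P,col in(([115,118,z],(0,255,255)),([115,96,z],(0,255,0))):
            if P[1]==96 and z in(8,188): continue
            p=(proj(n,w(q,[P]))[0]-[x,y]+.5)*k
            cv2.line(a,(int(p[0])+ (40 if P[1]==118 else -60),int(p[1])),(int(p[0])+(70 if P[1]==118 else -40),int(p[1])),col,1)
            print(n,z,P[1],p)
    out.append(a)
cv2.imwrite('pics/post.png',np.hstack(out))
E
```

```text
side 8 118 [177.5 516.2]
side 105 118 [194.3 308.9]
side 105 96 [182.1 367.9]
side 115 118 [196.2 285.7]
side 115 96 [183.9 344.9]
side 125 118 [198.1 262.1]
side 125 96 [185.8 321.5]
side 135 118 [200.  238.1]
side 135 96 [187.6 297.7]
side 145 118 [202.  213.8]
side 145 96 [189.5 273.5]
side 155 118 [204. 189.]
side 155 96 [191.4 248.9]
side 188 118 [210.8 104.4]
top 8 118 [168.8 228.5]
top 105 118 [144.6 177.1]
top 105 96 [229.4 185.4]
top 115 118 [141.9 171.4]
top 115 96 [227.4 179.7]
top 125 118 [139.1 165.5]
top 125 96 [225.3 173.9]
top 135 118 [136.3 159.6]
top 135 96 [223.3 168.1]
top 145 118 [133.5 153.5]
top 145 96 [221.1 162.1]
top 155 118 [130.6 147.4]
top 155 96 [219. 156.]
top 188 118 [120.6 126.3]
```

View pics/post.png

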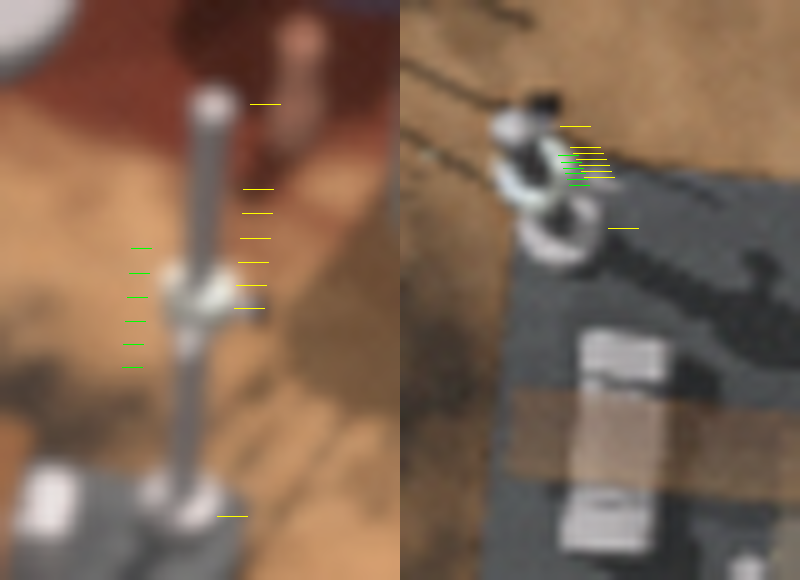

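```bash
python3 - <<'E'
from h import *
from fit import q,w
k=3.0; xs=np.arange(0,130,1/k); ys=np.arange(132,0,-1/k)   # columns: jig x ; rows: jig y from 132 down
X,Y=np.meshgrid(xs,ys); P=w(q,np.c_[X.ravel(),Y.ravel(),np.full(X.size,8.)])
out=[]
for n,f in(('top','top0'),('side','side0')):
    im=cv2.imread(f'pics/{f}.png'); uv=proj(n,P).reshape(*X.shape,2).astype(np.float32)
    a=cv2.remap(im,uv[...,0],uv[...,1],cv2.INTER_CUBIC); a=cv2.convertScaleAbs(a,alpha=1.8,beta=-20)
    for g in range(0,130,10): cv2.line(a,(int(g*k),0),(int(g*k),8 if g%50 else 16),(0,255,255),1); cv2.line(a,(0,int((132-g)*k)),(8 if g%50 else 16,int((132-g)*k)),(0,255,255),1)
    out.append(a)
cv2.imwrite('pics/shadow.png',np.hstack(out)); print(out[0].shape)
E
```

```text
(396, 390, 3)
```

View pics/shadow.png

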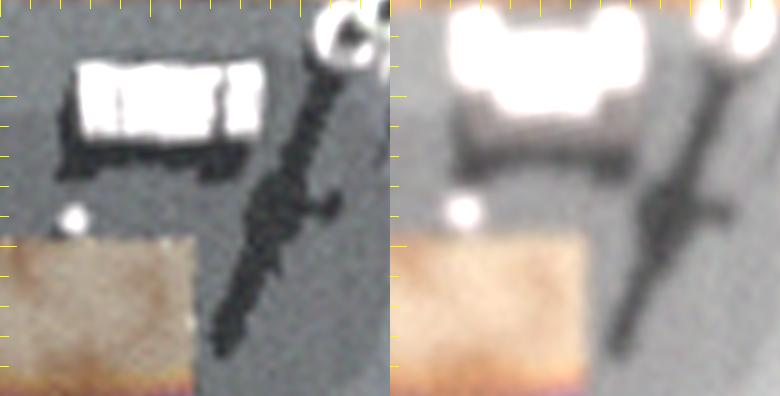

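```bash
python3 -m jog '[[0,0,-5,0,0,0],[0,0,-15,0,0,0],[0,0,-25,0,0,0],[0,0,-25,0,0,0],[0,0,-25,0,0,0],[0,0,-25,0,0,0],[0,0,-25,0,0,0],[0,0,-10,0,0,0],[0,0,0,0,0,0],[0,0,0,0,0,0]]'
python3 -c "
from h import *
go(413,-7.5,155,np.pi)"
```

```text
time: 19.4
tool_pos: [494.3, 335.1, 157.1]
tcp_rot: [-3.14, -0.002, 3.059]
contact_force: [-0.1, -0.3, -1.5]
grip_width: 17.5
finger_force: 30.0
t 19.4 pos [494.3 335.1 157.1] rpy [-3.140e+00 -2.000e-03  3.059e+00] F [-0.1 -0.3 -1.5] w 17.5
rot first [-0.001 -0.002 -0.083] then shift in new tool [  81.3 -342.6    2.1] | shift in present tool [  52.6 -348.2    2.6]
```

```bash
python3 -m jog '[[0,0,0,0,0,-0.04],[0,0,0,0,0,-0.043],[4,-16,0,0,0,0],[7,-30,0,0,0,0],[9,-38,0,0,0,0],[9,-38,0,0,0,0],[9,-38,0,0,0,0],[9,-38,0,0,0,0],[9,-38,0,0,0,0],[9,-38,0,0,0,0],[9,-38,0,0,0,0],[4,-16,0,0,0,0]]'
python3 -m jog '[[3,-10,0,0,0,0],[0,-4,10,0,0,0],[0,0,15,0,0,0],[0,0,15,0,0,0],[0,0,8,0,0,0],[0,0,0,0,0,0],[0,0,0,0,0,0],[0,0,0,0,0,0]]'
python3 - <<'E'
from h import *
np.set_printoptions(precision=1,suppress=True)
go(413,-7.5,104.9,np.pi)
save('top','t4.png');save('side','s4.png')
o=bot.get_obs();print(o['moment'])
for c in('top','side'):
  for o in bot.outline_of('loupe',c)[:1]:
    ys,xs=np.where(o['mask']); print(c,o['p'],o['pixel'],xs.min(),xs.max(),ys.min(),ys.max())
L=[491.5,-7.5,109.5]; print(proj('top',[L]),proj('side',[L]))
t=cv2.imread('pics/t4.png')[150:250,190:310];s=cv2.imread('pics/s4.png')[130:250,160:300]
cv2.imwrite('pics/v4.png',np.hstack([cv2.resize(t,(400,333),interpolation=2),cv2.resize(s,(400,343),interpolation=2)[:333]]))
E
```

```text
time: 20.6
tool_pos: [415.2, 5.3, 157.0]
tcp_rot: [-3.141, -0.003, 3.14]
contact_force: [-0.7, 0.9, -1.2]
grip_width: 18.3
finger_force: 30.0
time: 21.4
tool_pos: [414.4, -6.3, 110.7]
tcp_rot: [-3.141, 0.001, -3.141]
contact_force: [-0.8, -0.1, -1.9]
grip_width: 17.4
finger_force: 30.0
t 21.4 pos [414.4  -6.3 110.7] rpy [-3.1  0.  -3.1] F [-0.8 -0.1 -1.9] w 17.4
rot first [-0.  0.  0.] then shift in new tool [ 1.4 -1.2  5.8] | shift in present tool [ 1.4 -1.2  5.8]
[ 0.1 -0.1 -0. ]
top 0.9 [262.7, 222.4] 248 277 211 242
[[262.6 226.1]] [[211.8 189.2]]
```

View pics/v4.png

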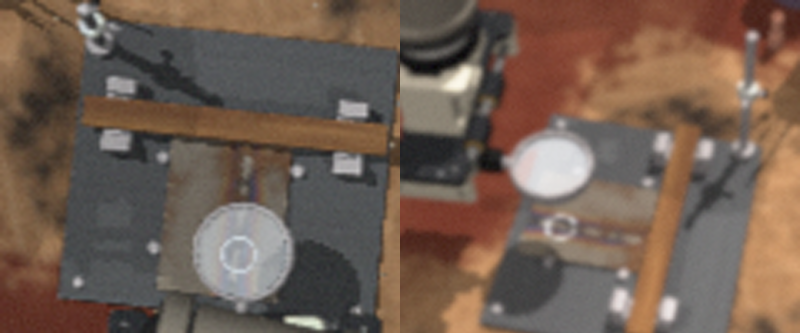

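```bash
cat > lens.py <<'E'
from h import *
np.set_printoptions(precision=1,suppress=True)
def tri(a,b):
    p,r=ray('top',[a]);s,t=ray('side',[b]); r=r[0];t=t[0]
    k=np.linalg.lstsq(np.c_[r,-t],s-p,rcond=None)[0]; return p+k[0]*r,s+k[1]*t
# bright lens via difference against earlier pictures (t3/s3 empty scene)
C=[]
for c,a,b,g in(('top','t4','t3',(263,226)),('side','s4','s3',(213,188))):
    d=cv2.absdiff(cv2.imread(f'pics/{a}.png'),cv2.imread(f'pics/{b}.png')).max(2); H=cv2.imread(f'pics/{a}.png').min(2)>120 if 0 else d>28
    best=None; im=cv2.imread(f'pics/{a}.png').astype(float).mean(2)-cv2.imread(f'pics/{b}.png').astype(float).mean(2)
    m=((im>25)).astype(np.uint8); m=cv2.morphologyEx(cv2.morphologyEx(m,cv2.MORPH_CLOSE,np.ones((5,5))),cv2.MORPH_OPEN,np.ones((9,9)))
    n,l,st,ce=cv2.connectedComponentsWithStats(m); i=l[g[1],g[0]]
    cn=cv2.findContours((l==i).astype(np.uint8),0,cv2.CHAIN_APPROX_NONE)[0][0]; e=cv2.fitEllipse(cn); print(c,i,st[i],e); C.append(e[0])
A,B=tri(C[0],C[1]); print('lens',A,B)
p=bot.get_obs()['tool_pos']; print('from tcp',p+[78.5,0,4.6], proj('top',[p+[78.5,0,4.6]]),proj('side',[p+[78.5,0,4.6]]))
E
python3 lens.py
```

```text
top 3 [249 212  29  28 681] ((262.69769287109375, 225.35548400878906), (28.144432067871094, 28.99853515625), 89.5811996459961)
side 9 [ 193  146   34   52 1133] ((207.98663330078125, 174.66506958007812), (31.156919479370117, 55.14231872558594), 170.36944580078125)
lens [493.2  -6.2 171.7] [488.3  -8.  171.7]
from tcp [492.7  -6.5 115.3] [[262.3 225.7]] [[212.1 187.7]]
```

```bash
python3 -m jog '[[2,0,3,0,0,0],[0,0,3,0,0,0],[0,0,0,0,0,0],[0,0,0,0,0,0],[0,0,0,0,0,0],[0,0,0,0,0,0]]'
python3 -c "
from h import *
go(412.4,-6.3,104.9,np.pi)"
```

```text
time: 22.2
tool_pos: [412.0, -6.5, 104.3]
tcp_rot: [-3.141, 0.0, -3.141]
contact_force: [-0.6, -0.7, -1.6]
grip_width: 17.8
finger_force: 30.0
t 22.2 pos [412.   -6.5 104.3] rpy [-3.141  0.    -3.141] F [-0.6 -0.7 -1.6] w 17.8
rot first [-0.  0.  0.] then shift in new tool [-0.4  0.2 -0.6] | shift in present tool [-0.4  0.2 -0.6]
```

```bash
python3 - <<'E'
from h import *
from fit import q,w
from scipy.ndimage import map_coordinates
np.set_printoptions(precision=1,suppress=True,linewidth=200)
k=3.0; xs=np.arange(0,130,1/k); ys=np.arange(132,0,-1/k)
X,Y=np.meshgrid(xs,ys); P=w(q,np.c_[X.ravel(),Y.ravel(),np.full(X.size,8.)])
for n,f in(('top','top0'),('side','side0')):
    im=cv2.imread(f'pics/{f}.png').mean(2).astype(np.float32); uv=proj(n,P).reshape(*X.shape,2).astype(np.float32)
    a=cv2.remap(im,uv[...,0],uv[...,1],cv2.INTER_LINEAR)
    off=0 if n=='top' else 4
    # left side of axis only (screw is on +x side); darkness along rows
    for r in range(150,372,6):
        c=276+off-(r-207)*.372; seg=a[r,int(c-40):int(c+70)]; bg=np.median(a[r,int(c+72):int(c+100)]); d=(bg-seg).clip(0)/45
        print(r,'L %.0f R %.0f scr %.1f'%(d[:40].sum(),d[40:70].sum(),d[75:100].sum()),end=' | ')
    print()
E
```

```text
150 L 9 R 9 scr 0.0 | 156 L 8 R 11 scr 0.0 | 162 L 7 R 12 scr 0.0 | 168 L 11 R 13 scr 0.0 | 174 L 14 R 13 scr 0.0 | 180 L 18 R 15 scr 0.1 | 186 L 17 R 16 scr 0.8 | 192 L 21 R 18 scr 5.8 | 198 L 22 R 22 scr 12.1 | 204 L 22 R 23 scr 15.4 | 210 L 21 R 22 scr 17.8 | 216 L 20 R 21 scr 12.2 | 222 L 21 R 23 scr 6.9 | 228 L 18 R 21 scr 2.1 | 234 L 15 R 20 scr 1.4 | 240 L 13 R 19 scr 0.8 | 246 L 12 R 14 scr 0.2 | 252 L 12 R 15 scr 0.2 | 258 L 14 R 16 scr 0.2 | 264 L 14 R 21 scr 0.6 | 270 L 15 R 18 scr 0.3 | 276 L 15 R 16 scr 1.5 | 282 L 15 R 14 scr 1.3 | 288 L 15 R 14 scr 0.4 | 294 L 13 R 12 scr 0.2 | 300 L 16 R 13 scr 1.2 | 306 L 18 R 13 scr 1.3 | 312 L 18 R 12 scr 1.1 | 318 L 17 R 10 scr 0.8 | 324 L 17 R 11 scr 1.2 | 330 L 15 R 13 scr 1.0 | 336 L 16 R 13 scr 0.8 | 342 L 12 R 12 scr 1.7 | 348 L 8 R 10 scr 1.1 | 354 L 6 R 8 scr 0.6 | 360 L 1 R 3 scr 0.0 | 366 L 0 R 1 scr 0.4 | 
150 L 10 R 14 scr 0.0 | 156 L 10 R 15 scr 0.0 | 162 L 12 R 15 scr 0.0 | 168 L 16 R 16 scr 0.0 | 174 L 20 R 17 scr 0.0 | 180 L 26 R 20 scr 0.2 | 186 L 31 R 23 scr 2.6 | 192 L 36 R 27 scr 6.2 | 198 L 37 R 30 scr 11.0 | 204 L 36 R 31 scr 15.3 | 210 L 35 R 32 scr 18.3 | 216 L 33 R 31 scr 17.6 | 222 L 30 R 30 scr 13.0 | 228 L 28 R 29 scr 8.7 | 234 L 25 R 29 scr 5.4 | 240 L 23 R 29 scr 3.7 | 246 L 21 R 27 scr 2.7 | 252 L 19 R 26 scr 1.7 | 258 L 17 R 26 scr 2.0 | 264 L 15 R 24 scr 1.5 | 270 L 17 R 23 scr 1.4 | 276 L 18 R 20 scr 1.3 | 282 L 16 R 18 scr 1.2 | 288 L 15 R 17 scr 1.2 | 294 L 16 R 16 scr 0.8 | 300 L 18 R 16 scr 1.2 | 306 L 20 R 16 scr 1.9 | 312 L 19 R 16 scr 2.2 | 318 L 18 R 15 scr 2.4 | 324 L 18 R 14 scr 1.9 | 330 L 17 R 14 scr 0.9 | 336 L 15 R 14 scr 0.7 | 342 L 14 R 16 scr 1.6 | 348 L 11 R 16 scr 2.2 | 354 L 8 R 13 scr 2.0 | 360 L 4 R 9 scr 0.7 | 366 L 2 R 5 scr 0.2 |
```

```bash
python3 -c "
from plant import bot
print(bot.close_job())"
```

```text
the job is handed in; nothing more can be done
None
```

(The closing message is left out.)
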